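# Lay the tube carton on its dispensing board

## Task

Clear the brown bottle out of the way first: stand it upright in the yellow spill tray. Then slide the standing tube carton, still upright, until its foot is against the near edge of the white board, and tip it away from you over that edge so it lies on the board with its window of orange caps facing up; finally push it along the board, straight and on the board's middle, until its far end is fully home against the blue backstop. Do not bump the ring stand and its glass funnel, do not knock the bottle over, and leave everything else on the bench where it is.

Things in the scene. Friction and masses are not known exactly. Their poses are not given: they have to be found in the camera images.
- board: White board fixed on the bench: 170 long (its x) by 170 wide (y) by 12 mm thick, a thin blue line along its near edge. Origin: middle of the near edge, at bench height; x points along the board away from the robot, z up. The near edge is a square 12 mm step, the stop that the carton tips over.
- backstop (a point): Middle of the near face of the blue backstop, at the board's top (board x 170, z 12 mm). The wall crosses the board's far end, 10 mm thick, its top 45 mm above the bench. The carton's far end belongs against it.
- carton: White carton, blue band round its foot, full of tubes: 68 deep (its x) by 105 wide (y) by 150 mm tall (z), 0.3 to 0.65 kg. Origin: centre of its underside; z to its top, x away from the robot. Starts upright on the bench, 2 to 30 mm short of the board's near edge, up to 7 degrees askew, up to 18 mm off the board's middle. Lying home, its x points down and its z along the board's x.
- window (a point): Middle of the carton's window face (its -x side, 80 mm up): a paper window with 16 orange caps, towards the robot at first. Push here low (under 50 mm high) to slide the carton; pushed high (over 110 mm) it tips, on the spot if its foot is not yet stopped.
- carton_top (a point): Centre of the carton's top face (150 mm from its origin along its z).
- stand: Fixed ring stand holding a glass funnel low over the board's near edge. Origin: on the bench under the ring's centre; z up. Ring: 100 mm outside diameter, 276 mm high. A 10 mm rod at that height runs along the stand's +x to a 12 mm post, 240 mm from the origin and 370 mm tall, on a foot 80 (x) by 140 (y) by 12 mm centred 250 mm along x.
- funnel_tip (a point): Lower tip of the glass funnel, 215 mm above the bench. It widens from 18 mm diameter at 232 mm height to 100 mm at the rim, 290 to 296 mm high. A vertical gripper cannot push high on the carton below it: lean the gripper back towards the robot by 20 to 40 degrees.
- bottle: Brown reagent bottle with a white label and blue cap, standing loose on the bench between the robot and the carton, close to the carton's window face: body 54 mm in diameter up to 132 mm, cap 38 mm in diameter, 160 mm tall in all, about 0.25 kg. Origin: centre of its underside, z up.
- tray: Yellow square spill tray fixed on the bench, to the left or right of the board: 130 by 130 mm outside, walls 5 mm thick and 15 mm high, inner floor 5 mm above the bench. Origin: centre of its underside.
- tipbox: Bystander: loose blue box with a clear lid, 120 by 85 by 80 mm high, across from the tray. Origin: underside centre.
- jar: Bystander: loose white jar with green cap, 56 mm in diameter, 80 mm high, to the right of the carton. Origin: underside centre.
- pot: Bystander: loose orange pot with white cap, 52 mm in diameter, 65 mm high, to the left of the carton. Origin: underside centre.
- beaker: Bystander: loose glass beaker, 70 mm in diameter, 90 mm high, to the right of the board. Origin: underside centre.
- flask: Bystander: loose green conical flask with a red stopper, 84 mm in diameter, 145 mm high, right. Origin: underside centre.

How it is judged:
By the outcome, as a careful person would: the job done as asked, in the order asked, and still so for the second after the job is handed in, with the robot touching nothing.
It also fails if it takes over 67 s, if anything falls off the work surface, if the arm or the gripper's body presses on something with over 40 N, if the wrist force passes 120 N, or if a joint passes its speed limit or range.

## Robot

A 6-joint arm with a two-finger parallel gripper is mounted at the origin on the work surface. World frame = base frame: x ahead of the robot, y to its left, z up, the work surface at z = 0. Lengths are in mm, angles in degrees, forces in N, time in s.
With the tool pointing down it reaches from about 300 to 850 mm from the base axis. Payload 4.2 kg.
Tool frame: the origin (TCP) lies on the centre line of the jaws, within the pads' length; the fingertips stand 11 mm ahead of it and the grasp point (between the pads) lies 8 mm behind it; z points along the fingers, y is the line along which they close (so a half turn about z gives the same grasp; the last joint's range is limited). The gripper opens to 91 mm and grips with 3 to 60 N. Pads are 32 mm wide; open, the fingers measure 118 mm over their backs; the gripper's body (76 mm by 178 mm) begins 60 mm behind the grasp point.
Start: joints at [64.057, 18.312, 89.639, -0, 72.044, -1.146], TCP at [241.167, 521.997, 224.976] pointing down, gripper open.
Joint ranges: [-177.97, 177.97], [-48.28, 115.42], [12.27, 149.76], [-77.06, 257.06], [2.81, 150.46], [-146.56, 146.56]. Speed limits (degrees/s): [147.25, 147.25, 180, 180, 180, 180].

## Interface

Orientations are given as [roll, pitch, yaw] about the fixed x, y, z axes, in that order (R = Rz(yaw) Ry(pitch) Rx(roll)).
In Python, from workcell import env, grab_frame, camera_model, models gives the robot as it stands.
- The arm moves only by the shell command python3 -m crank 'ROWS' [FORCE]. ROWS is text: rows parted by semicolons, each of 7 numbers parted by spaces: the closure, from -1 (fully open) to 1 (shut), so that 0 is half open, then the shift along the tool's x, y, z in mm, then the turn, a rotation vector about the tool's x, y, z in degrees. A call has 1 to 10 rows; each row shifts and turns the commanded pose from where the row before left it, along the tool's axes as they then stand; what a row does not reach is not made up. A row lasts 1/8 s, in which the tool goes at most 62.5 mm and 10.7 degrees, less where a joint would pass 70% of its speed; a pose out of reach is approached as far as the arm can. A call is refused whole if a number of a shift passes 62.5 or a number of a turn 10.7, either way. A call with a gripper value outside its range is refused whole. The fingers move at their own pace and stop on an object; FORCE is the grip in N (left out, the last holds). Time passes only in rows, so rows that do not move let the fingers close. It gives the time, the measured TCP pose, the force, the opening and the grip force at its end, in the units of the state.
- env.state(): the state, without advancing time (a new reading comes with each control period).
- grab_frame(name): name is "scene" or "top" or "wrist"; returns the picture (480x640x3 uint8, blue, green, red); there is no depth.
- camera_model(name): a dict with "K" (3x3 intrinsics, pixels), "k1" (the pictures are not rectified: a ray, as slopes to the right and down, at radius r is drawn at 1 + k1 r^2 times it, then the intrinsics apply), "R" (3x3) and "t" (3): a world point X has camera coordinates R X + t; the wrist camera has in their place "mount" (4x4, takes a point from camera to tool coordinates, whose origin is the TCP and whose axes are the flange's). Camera axes: x right, y down, z forward; pixel columns grow to the right and rows downward; lengths in mm; the calibration is good to about 2 mm. A picture is of the moment at which its call begins: read the wrist's pose just before it. camera_model takes no time and is no camera call.
- env.job_done(): hands the job in; it is judged then, once.
Trained networks look in the newest picture that a camera, given by its name, has taken for a name from the list of things; names that differ only in an ending like _2 or _b are one class to them, and where a whole thing is asked for, a point or a joint stands for the part that bears it (a point fixed in the world has none). Each returns a list of dicts, best first, with "p" (0 to 1); they miss things now and then, are a little off and sometimes report something else, mostly with a low value. They report only what shows in the picture. A call takes as long as a camera call.
- models.search_frame(name, camera): "point" ([x, y, z] in mm, in world coordinates, good to about 4 mm: the middle of the surface that is visible of it).
The state is a dict: "time_s": time; "qpos": joint angles; "qvel": joint speeds; "effort": joint torques, N m; "ee_pos": TCP position; "ee_rot": TCP orientation; "force": force on the tool from outside, world axes, zero at the start; "torque": the same for the moment, N m; "gripper_width": finger opening in mm; "gripper_force": force on a finger pad.
Only numpy, scipy, OpenCV 4.12 (cv2) and the standard library are available. Lean on these libraries where they do the work, as an engineer would, in place of code of your own. Each camera call takes 0.05 s, during which the arm holds its last target. There are 200 camera calls.

## Working session

There is one attempt and no reset: what is moved stays moved. The work goes in short steps, Python scripts to look and compute and a shell command to move; the robot and the scene stay as the last step left them, time stands still between calls to the robot, and variables do not carry over. Pictures are saved under pics/ and viewed, at most 10 in all, crops included, and the job is handed in when it is done.

```bash
ls; mkdir -p pics; python3 - <<'E'
from workcell import env, grab_frame, camera_model, models
import cv2, numpy as np
s=env.state(); print(s)
for c in ["scene","top"]:
    cv2.imwrite(f"pics/{c}0.png",grab_frame(c))
    for n in ["board","backstop","carton","window","carton_top","stand","funnel_tip","bottle","tray","tipbox","jar","pot","beaker","flask"]:
        try:
            r=models.search_frame(n,c); print(c,n,[(np.round(q["point"]).tolist(),round(q["p"],2)) for q in r[:2]])
        except Exception as e: print(n,e)
    m=camera_model(c); print({k:np.round(v,3).tolist() for k,v in m.items()})
E
```

```text
pics
{'time_s': 0.0, 'qpos': array([ 6.40566580e+01,  1.83522287e+01,  8.97087874e+01, -1.30588498e-03,
        7.20431535e+01, -1.14542229e+00]), 'qvel': array([ 0.03680184,  0.06360907, -0.00694627,  0.04464531,  0.04795842,
        0.01715797]), 'effort': array([-1.25843559e-03, -4.12445927e+01, -2.31978571e+01,  7.27015338e-02,
        4.52915090e-02, -1.28211072e-04]), 'ee_pos': array([240.94749666, 521.5286676 , 224.09823997]), 'ee_rot': array([-1.79895826e+02, -8.41064693e-04,  1.55202483e+02]), 'force': array([0.6264613 , 0.44900652, 0.3686997 ]), 'torque': array([-0.0390461 ,  0.01761189,  0.03200185]), 'gripper_force': 0.0, 'gripper_width': 91.40506646316479}
scene board [([710.0, -1.0, 12.0], 0.96)]
scene backstop [([710.0, -1.0, 11.0], 0.69)]
scene carton [([585.0, -5.0, 99.0], 0.79)]
scene window [([581.0, -5.0, 100.0], 0.7), ([658.0, 191.0, 277.0], 0.54)]
scene carton_top [([580.0, -9.0, 99.0], 0.65)]
scene stand [([655.0, 188.0, 278.0], 0.55)]
scene funnel_tip [([656.0, 189.0, 276.0], 0.93), ([590.0, -171.0, 59.0], 0.56)]
scene bottle [([481.0, -4.0, 132.0], 0.7), ([58
[... 703 characters left out ...]
, 152.0], 0.81)]
top carton_top [([551.0, -19.0, 150.0], 0.63)]
top stand [([649.0, 78.0, 291.0], 0.82)]
top funnel_tip [([648.0, 74.0, 293.0], 0.84)]
top bottle [([467.0, -16.0, 142.0], 0.71), ([646.0, 76.0, 291.0], 0.26)]
top tray [([398.0, 308.0, 3.0], 0.94)]
top tipbox [([414.0, -319.0, 78.0], 0.62)]
top jar [([572.0, -175.0, 79.0], 0.92)]
top pot [([540.0, 96.0, 64.0], 0.49)]
top beaker [([753.0, -141.0, 47.0], 0.9)]
top flask [([561.0, -382.0, 54.0], 0.55), ([542.0, 97.0, 65.0], 0.24)]
{'K': [[482.449, 0.0, 322.908], [0.0, 482.449, 249.571], [0.0, 0.0, 1.0]], 'k1': -0.025, 'R': [[-0.027, -1.0, -0.012], [-0.992, 0.028, -0.121], [0.121, 0.009, -0.993]], 't': [-18.533, 583.352, 1310.376]}
```

View pics/scene0.png

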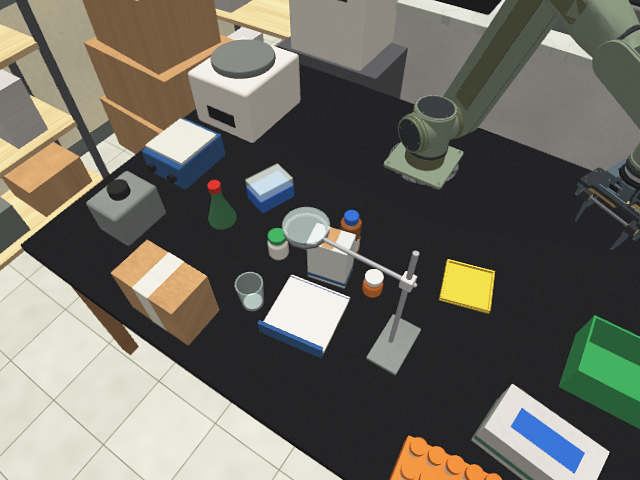

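View pics/top0.png

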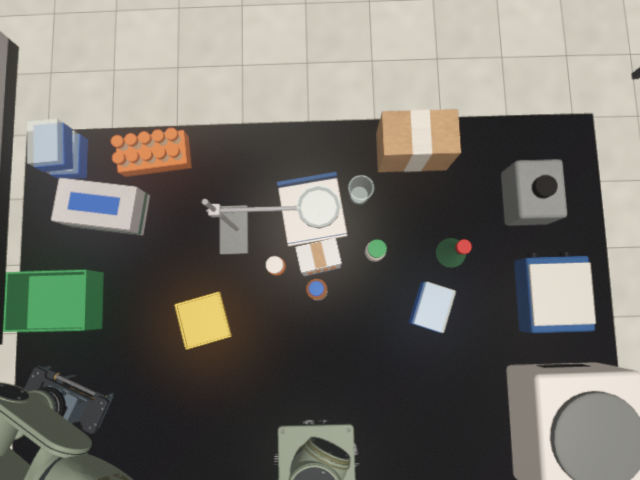

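The scene view shows the bottle (350,225), the carton behind the funnel (330,265), the white board (305,315) and the tray (467,286). The top view shows the bottle cap at (316,289), the carton top at (319,256), the board at about (312,210), the funnel at (318,207) and the tray at (203,320).

```bash
cat > h.py <<'E'
from workcell import env, grab_frame, camera_model, models
import cv2, numpy as np
from scipy.spatial.transform import Rotation as Ro
def cam(c,s=None):
    m=camera_model(c); K=np.array(m["K"]);
    if c=="wrist":
        s=s or env.state(); T=np.eye(4); T[:3,:3]=Ro.from_euler("xyz",s["ee_rot"],degrees=True).as_matrix(); T[:3,3]=s["ee_pos"]
        W=np.linalg.inv(T@np.array(m["mount"])); return K,m["k1"],W[:3,:3],W[:3,3]
    return K,m["k1"],np.array(m["R"]),np.array(m["t"])
def proj(C,X):
    K,k,R,t=C; p=np.atleast_2d(X)@R.T+t; q=p[:,:2]/p[:,2:]; q=q*(1+k*(q**2).sum(1,keepdims=True))
    return q@K[:2,:2].T+K[:2,2]
def unproj(C,uv,z):
    K,k,R,t=C; d=(np.atleast_2d(uv)-K[:2,2])/[K[0,0],K[1,1]]; q=d.copy()
    for _ in range(20): q=d/(1+k*(q**2).sum(1,keepdims=True))
    r=np.c_[q,np.ones(len(q))]@R; o=-R.T@t; return o+r*((z-o[2])/r[:,2])[:,None]
E
python3 - <<'E'
import cv2
a=cv2.imread("pics/top0.png")[165:310,265:365]; b=cv2.imread("pics/scene0.png")[195:365,240:420]
cv2.imwrite("pics/c1.png",cv2.resize(a,(400,580),interpolation=cv2.INTER_CUBIC))
cv2.imwrite("pics/c2.png",cv2.resize(b,None,fx=3.5,fy=3.5,interpolation=cv2.INTER_CUBIC)[:600,:])
E
```

```text
(no output)
```

View pics/c1.png

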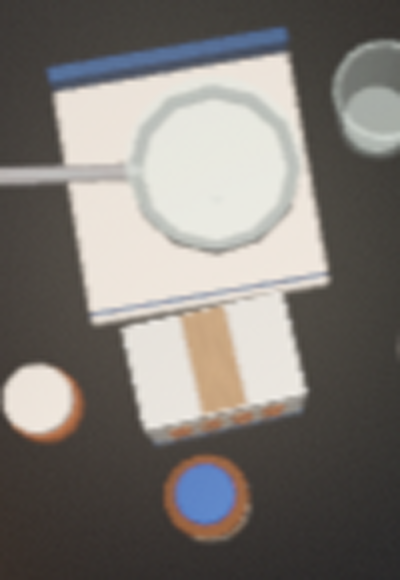

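The crop shows the carton's top corners at (143,432), (306,393), (283,292) and (123,330), the board's near corners at (92,317) and (328,278), the cap at (205,493) and the funnel rim at (215,168).

```bash
python3 - <<'E'
from h import *
C=cam("top")
f=lambda p,z: unproj(C,np.array(p,float).reshape(-1,2)/4+[265,165],z)[:,:2]
def ang(a): return np.degrees(np.arctan2(*(a[::-1])))
b=f([(92,315),(328,275)],12); print("board near",b,b.mean(0),ang(b[0]-b[1])-90)
w=f([(50,90),(290,54)],45); print("wall near face",w,w.mean(0),ang(w[0]-w[1])-90)
c=f([(143,432),(306,393),(283,292),(123,330)],150); print("carton",c,c.mean(0),ang(c[0]-c[1])-90,ang(c[3]-c[2])-90,ang(c[3]-c[0]),ang(c[2]-c[1]), np.linalg.norm(c[0]-c[1]),np.linalg.norm(c[2]-c[1]))
print("bottle",f([(205,493)],160),"pot",f([(38,398)],65),"funnel",f([(215,168)],296), "rod", f([(0,175)],276))
print("tray", unproj(C,[(176,302),(220,294),(230,337),(185,347)],15)[:,:2],unproj(C,[(176,302),(220,294),(230,337),(185,347)],15)[:,:2].mean(0))
S=cam("scene")
print("scene bottle cap top",unproj(S,[(351,215)],160), "jar",unproj(C,[(376,247)],80), "tip?")
print("mount",np.round(camera_model("wrist")["mount"],2).tolist())
E
```

```text
board near [[ 604.97141167   64.32940955]
 [ 628.87781215 -104.31704184]] [616.92461191 -19.99381615] 8.068181934811037
wall near face [[761.24523209  88.36983246]
 [782.10038546 -81.39534078]] [771.67280877   3.48724584] 7.003528036619869
carton [[510.35300697  22.04284701]
 [532.26162485 -82.02077419]
 [597.4494966  -69.38340546]
 [575.89809527  33.41188736]] [553.99055592 -23.98736132] 11.888914847244052 11.840767837881316 9.840261101368727 10.971311652148023 106.34483906121793 66.40151890396929
bottle [[470.2671145  -16.53957398]] pot [[541.83023755  97.80198387]] funnel [[648.33861981 -30.27982727]] rod [[652.19594177  94.55127676]]
tray [[448.38830442 382.5041278 ]
 [467.55983889 258.08203714]
 [347.55020547 230.44298994]
 [323.1225742  356.31197048]] [396.65523074 306.83528134]
scene bottle cap top [[471.4811389  -16.89788015 160.        ]] jar [[ 580.04870194 -178.33717693   80.        ]] tip?
mount [[0.0, -0.97, -0.26, 73.11], [1.0, 0.0, 0.0, -0.54], [-0.0, -0.26, 0.97, -160.51], [0.0, 0.0, 0.0, 1.0]]
```

View pics/c2.png

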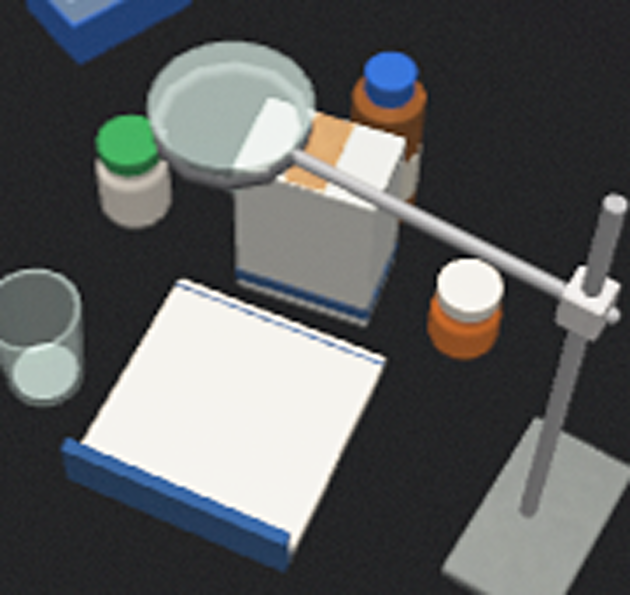

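The second crop confirms the carton sits about 25 mm short of the board, standing behind the funnel, with the bottle close to its window face. The bottle estimates from the two cameras agree at about (470.5,-17), so I'll grasp it there.

```bash
cat > plan.py <<'E'
# plan.py x y z roll pitch yaw n : per-row tool-frame shift + turn from the measured pose to the target
import sys; from h import *
x=[float(a) for a in sys.argv[1:8]]; n=int(x[6]); s=env.state()
R0=Ro.from_euler("xyz",s["ee_rot"],degrees=True); R1=Ro.from_euler("xyz",x[3:6],degrees=True)
rv=(R0.inv()*R1).as_rotvec(degrees=True)/n; d=(np.array(x[:3])-s["ee_pos"])/n
for i in range(n):
    R=R0*Ro.from_rotvec(rv*i,degrees=True); print(np.round(R.inv().apply(d),1),np.round(rv,1))
E
python3 plan.py 470.5 -16.7 225 180 0 188 16
```

```text
[-27.1 -24.6  -0. ] [ 0.  0. -2.]
[-26.2 -25.5  -0. ] [ 0.  0. -2.]
[-25.3 -26.4  -0. ] [ 0.  0. -2.]
[-24.3 -27.3  -0. ] [ 0.  0. -2.]
[-23.4 -28.2  -0. ] [ 0.  0. -2.]
[-22.3 -29.   -0. ] [ 0.  0. -2.]
[-21.3 -29.8  -0. ] [ 0.  0. -2.]
[-20.2 -30.5  -0. ] [ 0.  0. -2.]
[-19.1 -31.2  -0. ] [ 0.  0. -2.]
[-18.  -31.9  -0. ] [ 0.  0. -2.]
[-16.8 -32.5  -0. ] [ 0.  0. -2.]
[-15.6 -33.1  -0. ] [ 0.  0. -2.]
[-14.5 -33.6  -0. ] [ 0.  0. -2.]
[-13.2 -34.1  -0. ] [ 0.  0. -2.]
[-12.  -34.6  -0. ] [ 0.  0. -2.]
[-10.8 -35.   -0. ] [ 0.  0. -2.]
```

```bash
python3 -m crank '-1 -27 -25 0 0 0 -2; -1 -26 -25 0 0 0 -2; -1 -25 -26 0 0 0 -2; -1 -24 -27 0 0 0 -2; -1 -23 -28 0 0 0 -2; -1 -22 -29 0 0 0 -2; -1 -21 -30 0 0 0 -2; -1 -20 -30 0 0 0 -2; -1 -19 -31 0 0 0 -2; -1 -18 -32 0 0 0 -2'
python3 -m crank '-1 -17 -33 0 0 0 -2; -1 -16 -33 0 0 0 -2; -1 -15 -34 0 0 0 -2; -1 -13 -34 0 0 0 -2; -1 -12 -34 0 0 0 -2; -1 -11 -34 0 0 0 -2; -1 0 0 0 0 0 0'
python3 - <<'E'
from h import *
s=env.state(); cv2.imwrite("pics/w1.png",grab_frame("wrist")); C=cam("wrist",s)
print(s["ee_pos"],s["ee_rot"],proj(C,[[470.5,-16.7,160]]),[(q["point"],q["p"]) for q in models.search_frame("bottle","wrist")[:2]])
E
python3 plan.py 470.5 -16.7 104 180 0 188 5
```

```text
time_s: 2.75
ee_pos: [381.8, 185.6, 225.2]
ee_rot: [180.0, 0.0, 175.3]
force: [-0.8, 0.1, -0.4]
gripper_width: 91.3
gripper_force: 0.0
time_s: 3.62
ee_pos: [466.9, -17.0, 224.9]
ee_rot: [-180.0, 0.0, -173.0]
force: [-0.1, -0.1, -0.2]
gripper_width: 91.2
gripper_force: 0.0
[466.85611677 -17.04555893 224.90707951] [-1.79984879e+02  2.26973375e-02 -1.72982940e+02] [[313.29800526 271.77907552]] [([457.2, -19.1, 145.8], 0.76), ([640.1, 62.5, 12.2], 0.31)]
[-0.9 -0.4 24.2] [ 0.  -0.  -0.2]
[-0.9 -0.4 24.2] [ 0.  -0.  -0.2]
[-0.9 -0.4 24.2] [ 0.  -0.  -0.2]
[-0.9 -0.4 24.2] [ 0.  -0.  -0.2]
[-0.9 -0.4 24.2] [ 0.  -0.  -0.2]
```

View pics/w1.png

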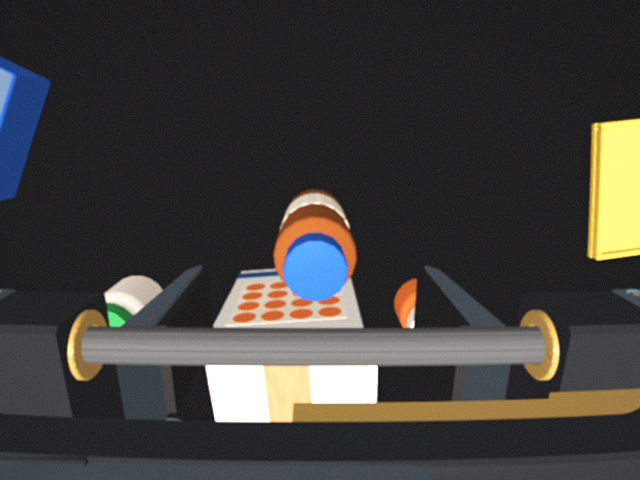

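The wrist view shows the cap at (316,268), within 1 mm or so of the predicted spot and centred between the open fingers. I'll descend and grasp.

```bash
python3 -m crank '-1 -2 0 24 0 0 0; -1 -1 0 24 0 0 0; -1 -1 0 24 0 0 0; -1 0 0 24 0 0 0; -1 0 0 23 0 0 0; -1 0 0 0 0 0 0; 0.6 0 0 0 0 0 0; 0.6 0 0 0 0 0 0; 0.6 0 0 0 0 0 0; 0.6 0 0 0 0 0 0' 20
python3 -m crank '0.6 0 0 0 0 0 0; 0.6 0 0 0 0 0 0; 0.6 0 0 -2 0 0 0; 0.6 0 0 -6 0 0 0;0.6 0 0 -10 0 0 0;0.6 0 0 -20 0 0 0;0.6 0 0 -20 0 0 0;0.6 0 0 0 0 0 0'
python3 plan.py 397 307 168 180 0 188 14
```

```text
time_s: 4.97
ee_pos: [470.3, -15.0, 106.3]
ee_rot: [-180.0, 0.0, -172.8]
force: [0.7, -1.0, 0.3]
gripper_width: 53.9
gripper_force: 1.0
time_s: 5.98
ee_pos: [471.3, -14.9, 165.6]
ee_rot: [-180.0, 0.2, -172.8]
force: [-0.0, 0.1, -2.2]
gripper_width: 53.7
gripper_force: 20.0
[ 2.4 23.5 -0.2] [-0.   0.  -0.1]
[ 2.4 23.5 -0.2] [-0.   0.  -0.1]
[ 2.3 23.5 -0.2] [-0.   0.  -0.1]
[ 2.3 23.5 -0.2] [-0.   0.  -0.1]
[ 2.3 23.5 -0.2] [-0.   0.  -0.1]
[ 2.3 23.5 -0.2] [-0.   0.  -0.1]
[ 2.2 23.5 -0.2] [-0.   0.  -0.1]
[ 2.2 23.5 -0.2] [-0.   0.  -0.1]
[ 2.2 23.5 -0.2] [-0.   0.  -0.1]
[ 2.2 23.5 -0.2] [-0.   0.  -0.1]
[ 2.1 23.5 -0.2] [-0.   0.  -0.1]
[ 2.1 23.5 -0.2] [-0.   0.  -0.1]
[ 2.1 23.5 -0.2] [-0.   0.  -0.1]
[ 2.1 23.5 -0.2] [-0.   0.  -0.1]
```

```bash
python3 -m crank '0.6 1 12 0 0 0 0; 0.6 2 24 0 0 0 0;0.6 3 32 0 0 0 0;0.6 3 33 0 0 0 0;0.6 3 33 0 0 0 0;0.6 3 33 0 0 0 0;0.6 3 33 0 0 0 0;0.6 3 33 0 0 0 0;0.6 3 33 0 0 0 0;0.6 3 33 0 0 0 0'
python3 -m crank '0.6 2 18 0 0 0 0; 0.6 1 10 0 0 0 0; 0.6 0 4 0 0 0 0; 0.6 0 0 0 0 0 0;0.6 0 0 15 0 0 0;0.6 0 0 15 0 0 0;0.6 0 0 12 0 0 0;0.6 0 0 6 0 0 0;0.6 0 0 3 0 0 0;0.6 0 0 0 0 0 0'
```

```text
time_s: 7.22
ee_pos: [404.3, 279.6, 162.9]
ee_rot: [-180.0, -0.1, -172.8]
force: [1.7, -0.5, -2.0]
gripper_width: 53.5
gripper_force: 20.0
time_s: 8.48
ee_pos: [398.9, 309.8, 113.0]
ee_rot: [180.0, 0.0, -172.8]
force: [-0.4, -0.2, -1.7]
gripper_width: 53.5
gripper_force: 20.0
```

```bash
python3 -m crank '0.6 0 0 1.5 0 0 0; 0.6 0 0 0.7 0 0 0;0.6 0 0 0 0 0 0; 0.1 0 0 0 0 0 0; -0.3 0 0 0 0 0 0; -0.6 0 0 0 0 0 0;-1 0 0 0 0 0 0;-1 0 0 0 0 0 0'
python3 -m crank '-1 0 0 -5 0 0 0;-1 0 0 -15 0 0 0;-1 0 0 -30 0 0 0;-1 0 0 -30 0 0 0;-1 0 0 -30 0 0 0;-1 0 0 -10 0 0 0'
python3 - <<'E'
from h import *
grab_frame("top")
print([(q["point"],q["p"]) for q in models.search_frame("bottle","top")[:2]])
a=grab_frame("scene"); print([(q["point"],q["p"]) for q in models.search_frame("bottle","scene")[:2]])
cv2.imwrite("pics/s2.png",cv2.resize(a[190:370,240:520],None,fx=2.8,fy=2.8))
E
```

```text
time_s: 9.48
ee_pos: [398.8, 309.7, 110.7]
ee_rot: [180.0, -0.0, -172.8]
force: [-0.0, -0.2, -0.5]
gripper_width: 86.3
gripper_force: 0.0
time_s: 10.22
ee_pos: [399.6, 310.4, 233.5]
ee_rot: [179.9, 0.2, -172.8]
force: [-0.6, -0.0, -0.5]
gripper_width: 91.2
gripper_force: 0.0
[([575.5, -178.7, 77.5], 0.53), ([676.1, 23.1, 9.1], 0.32)]
[([418.8, 311.4, 107.7], 0.62), ([581.3, -11.2, 101.7], 0.23)]
```

View pics/s2.png

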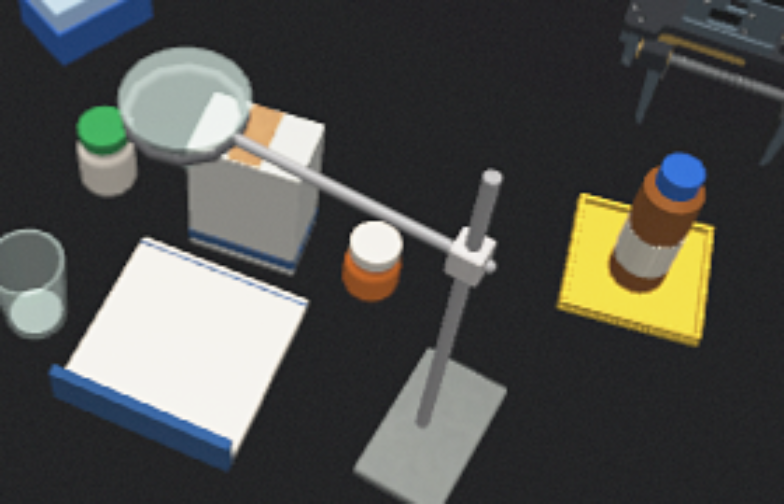

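The bottle stands upright in the tray (cap at (683,175) in the crop) and the carton has not moved. Next I'll lean the gripper back 30° behind the carton for the low push.

```bash
python3 plan.py 460 -43 150 180 30 191.4 14
```

```text
[ -1.2 -25.5   5.7] [-0.1 -2.1 -0.3]
[ -0.9 -25.5   5.7] [-0.1 -2.1 -0.3]
[ -0.5 -25.5   5.7] [-0.1 -2.1 -0.3]
[ -0.2 -25.6   5.7] [-0.1 -2.1 -0.3]
[  0.2 -25.6   5.7] [-0.1 -2.1 -0.3]
[  0.5 -25.6   5.6] [-0.1 -2.1 -0.3]
[  0.8 -25.6   5.6] [-0.1 -2.1 -0.3]
[  1.2 -25.6   5.5] [-0.1 -2.1 -0.3]
[  1.5 -25.6   5.4] [-0.1 -2.1 -0.3]
[  1.8 -25.6   5.3] [-0.1 -2.1 -0.3]
[  2.2 -25.6   5.2] [-0.1 -2.1 -0.3]
[  2.5 -25.6   5.1] [-0.1 -2.1 -0.3]
[  2.8 -25.6   4.9] [-0.1 -2.1 -0.3]
[  3.1 -25.6   4.8] [-0.1 -2.1 -0.3]
```

```bash
python3 -m crank '-1 -1 -26 0 0 -2.1 -0.3;-1 -1 -26 0 0 -2.1 -0.3;-1 -1 -26 0 0 -2.1 -0.3;-1 0 -26 0 0 -2.1 -0.3;0 0 -26 8 0 -2.1 -0.3;0 0 -26 8 0 -2.1 -0.3;0 1 -26 8 0 -2.1 -0.3;0 1 -26 8 0 -2.1 -0.3;0 2 -26 8 0 -2.1 -0.3;0 2 -26 8 0 -2.1 -0.3' 20
python3 -m crank '0 2 -26 8 0 -2.1 -0.3;0 3 -26 8 0 -2.1 -0.3;0 3 -26 8 0 -2.1 -0.3;0 3 -25 5 0 -2.1 -0.3;0 0 0 0 0 0 0;0 0 0 0 0 0 0'
python3 plan.py 462.5 -42.5 36 180 30 191.4 5
python3 - <<'E'
from h import *
s=env.state();print(s["gripper_width"]); cv2.imwrite("pics/w2.png",grab_frame("wrist"))
C=cam("wrist",s); print(proj(C,[[520.7,-30.7,z] for z in (0,80,150)]))
cx=np.array([np.cos(np.radians(11.4)),np.sin(np.radians(11.4))]);n=np.array([-cx[1],cx[0]]);f=np.array([554,-24])-34*cx
print(proj(C,[[*(f+a*n),z] for a in(52.5,-52.5) for z in (0,150)]))
E
```

```text
time_s: 11.68
ee_pos: [444.9, 52.8, 181.7]
ee_rot: [-179.4, 20.9, -169.6]
force: [0.2, 0.3, 0.3]
gripper_width: 45.6
gripper_force: 0.0
time_s: 12.42
ee_pos: [466.0, -47.2, 152.9]
ee_rot: [-178.9, 29.3, -168.2]
force: [0.5, 0.1, -0.0]
gripper_width: 45.6
gripper_force: 0.0
[11.9  1.5 20.1] [-0.2 -0.1  0.1]
[11.9  1.4 20.1] [-0.2 -0.1  0.1]
[12.   1.3 20.1] [-0.2 -0.1  0.1]
[12.   1.2 20.1] [-0.2 -0.1  0.1]
[12.1  1.1 20. ] [-0.2 -0.1  0.1]
45.59826871283746
[[323.66407883 196.98008497]
 [323.94707844 273.193826  ]
 [324.23604855 372.26822896]]
[[390.40168626 197.57758386]
 [423.41053559 372.92523591]
 [257.07725233 196.49063468]
 [225.36694801 370.4940347 ]]
```

View pics/w2.png

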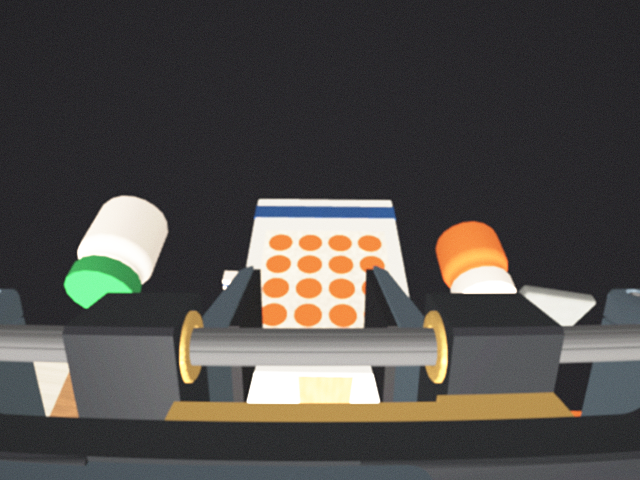

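The window face sits squarely in the wrist view. Its foot corners at (257,200) and (394,200) match the prediction to about 1.5 mm, with the jar and pot clear on either side. I'll lower now and cross-check the board pose from the scene view.

```bash
python3 -m crank '0 11 1 18 0 0 0;0 12 1 20 0 0 0;0 12 1 20 0 0 0;0 12 1 20 0 0 0;0 12 1 20 0 0 0;0 0 0 0 0 0 0;0 0 0 0 0 0 0'
python3 - <<'E'
from h import *
S=cam("scene"); f=lambda p,z: unproj(S,np.array(p,float)/3.5+[240,195],z)[:,:2]
b=f([(385,360),(180,281)],12); w=f([(290,545),(83,443)],12)
print(b,b.mean(0),np.degrees(np.arctan2(b[0]-b[1],1))); d=b[0]-b[1]; print(np.degrees(np.arctan2(d[1],d[0]))-90, w)
c=f([(405,140),(268,100)],150); d=c[0]-c[1];print(c,np.degrees(np.arctan2(d[1],d[0]))-90)
E
python3 plan.py 472 -40 36 180 30 191 1
```

```text
time_s: 13.35
ee_pos: [469.7, -27.0, 68.5]
ee_rot: [-177.1, 26.5, -168.8]
force: [-0.2, 0.3, -0.3]
gripper_width: 45.3
gripper_force: 0.0
[[ 602.13261947   66.26030558]
 [ 627.0106304  -101.39534207]] [614.57162493 -17.56751825] [-87.69817003  89.65825726]
8.44039072833013 [[763.95198546  86.37225591]
 [778.70697785 -79.92457669]]
[[514.09686781  22.24627989]
 [535.61136677 -79.4292222 ]] 11.947531908951774
[ 14.7 -11.7  29.6] [-2.8 -3.5  0.3]
```

```bash
python3 - <<'E'
from h import *
s=env.state(); print(s["qpos"],s["force"])
E
```

```text
[  -8.86766526   11.46052537  135.02167757   38.89251258    9.65641736
 -146.47108622] [-0.16799662  0.29471032 -0.30241748]
```

```bash
python3 plan.py 470 -41 75 180 21 191 4
```

```text
[-0.2 -3.5 -1.6] [-0.7  1.4  0. ]
[-0.2 -3.5 -1.6] [-0.7  1.4  0. ]
[-0.1 -3.5 -1.6] [-0.7  1.4  0. ]
[-0.1 -3.5 -1.7] [-0.7  1.4  0. ]
```

```bash
python3 -m crank '0 0 0 -4 0 1.4 0;0 0 -4 -2 -1 1.4 0;0 0 -4 0 -1 1.4 0;0 0 -3 0 -1 1.4 0;0 0 -3 0 0 0 0;0 0 0 0 0 0 0'
python3 plan.py 470 -41 32 180 21 191 4
python3 -c "
from h import *
print(env.state()['qpos'])"
```

```text
time_s: 14.1
ee_pos: [469.1, -41.7, 74.0]
ee_rot: [179.8, 20.9, -169.1]
force: [-0.6, 0.7, -0.1]
gripper_width: 45.7
gripper_force: 0.0
[3.5 0.1 9.9] [ 0. -0. -0.]
[3.5 0.1 9.9] [ 0. -0. -0.]
[3.5 0.1 9.9] [ 0. -0. -0.]
[3.5 0.1 9.9] [ 0. -0. -0.]
[ -12.10851347   11.86221896  129.66180924   23.56358993   20.81599597
 -133.83624299]
```

```bash
python3 -m crank '0 3.5 0 9.5 0 0 0;0 3.5 0 9.5 0 0 0;0 3.5 0 9.5 0 0 0;0 0 0 0 0 0 0'
python3 -c "
from h import *
print(env.state()['qpos'])"
```

```text
time_s: 14.6
ee_pos: [468.6, -41.0, 42.6]
ee_rot: [179.7, 20.7, -169.1]
force: [1.1, 0.6, 0.4]
gripper_width: 45.9
gripper_force: 0.0
[ -12.03468364   15.42879879  131.86068045   31.37531422   15.81835345
 -142.00866325]
```

```bash
python3 -m crank '0 -7 0 2.7 0 0 0;0 -8 0 3 0 0 0;0 -8 0 3 0 0 0;0 -5 0 2 0 0 0;0 -2 0 0.7 0 0 0;0 0 0 0 0 0 0'
python3 -m crank '0 -2 0 0.7 0 0 0;0 -2 0 0.7 0 0 0;0 -2 0 0.7 0 0 0;0 0 0 0 0 0 0'
python3 -c "
from h import *
print(env.state()['qpos'])"
```

```text
time_s: 15.35
ee_pos: [500.9, -35.1, 43.2]
ee_rot: [179.8, 20.8, -169.1]
force: [-0.4, 0.4, -0.2]
gripper_width: 45.7
gripper_force: 0.0
time_s: 15.85
ee_pos: [507.0, -33.9, 43.2]
ee_rot: [179.8, 20.8, -169.1]
force: [-2.3, -1.0, 0.4]
gripper_width: 45.2
gripper_force: 0.9
[  -9.87784396   17.81255606  127.43292816   26.35999181   16.97392261
 -134.92879988]
```

```bash
python3 -m crank '0 -2.8 -0.2 1 0.13 0 0.36;0 -2.8 -0.2 1 0.13 0 0.36;0 -2.8 -0.2 1 0.13 0 0.36;0 -2.8 -0.2 1 0.13 0 0.36;0 0 0 0 0 0 0'
python3 -m crank '0 -1.9 -0.2 0.7 0.2 0 0.5;0 -1.9 -0.2 0.7 0.2 0 0.5;0 -1.9 -0.2 0.7 0.2 0 0.5;0 0 0 0 0 0 0'
python3 - <<'E'
from h import *
a=grab_frame("top"); print(env.state()["qpos"],env.state()["ee_pos"])
b=grab_frame("scene")
A=cv2.resize(a[165:290,270:370],(400,500),interpolation=cv2.INTER_CUBIC);B=cv2.resize(b[230:330,285:365],(400,500),interpolation=cv2.INTER_CUBIC)
cv2.imwrite("pics/ab.png",np.hstack([A,B]))
E
```

```text
time_s: 16.48
ee_pos: [519.5, -32.6, 43.7]
ee_rot: [179.8, 20.8, -170.6]
force: [-1.8, -0.8, -1.4]
gripper_width: 45.2
gripper_force: 0.7
time_s: 16.98
ee_pos: [525.3, -32.2, 43.8]
ee_rot: [179.8, 20.8, -172.2]
force: [-1.6, 0.4, -1.2]
gripper_width: 45.3
gripper_force: 0.6
[  -8.38496338   18.81472908  125.46310606   20.77756478   16.7343602
 -125.13917937] [525.34653994 -32.29127763  43.7733265 ]
```

View pics/ab.png

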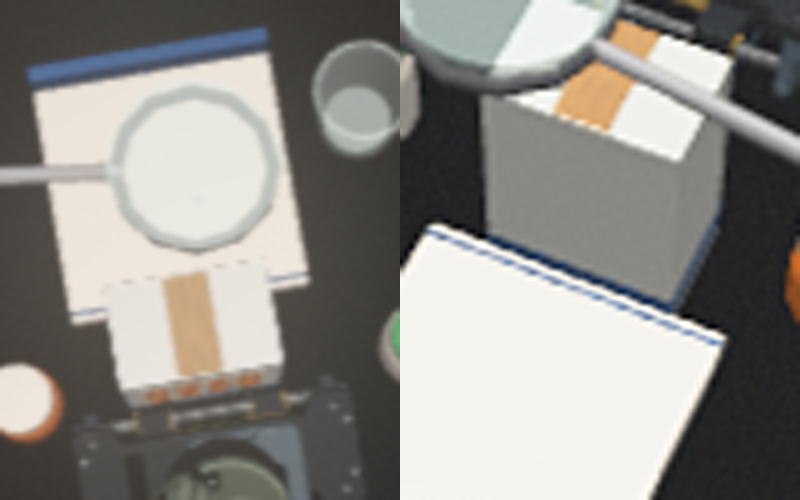

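The top crop shows the carton top at (107,290), (265,262), (283,358) and (127,392). In the scene crop its foot runs from about (490,250) to (675,312), just short of the board edge from (430,228) to (725,340). I'll compute what remains.

```bash
python3 - <<'E'
from h import *
C=cam("top");S=cam("scene")
f=lambda p,z: unproj(C,np.array(p,float).reshape(-1,2)/4+[270,165],z)[:,:2]
g=lambda p,z: unproj(S,np.array(p,float).reshape(-1,2)/5+[285-80,230],z)[:,:2]
def L(a,b): d=a-b; return np.degrees(np.arctan2(d[1],d[0]))-90
c=f([(127,392),(283,358),(265,262),(107,290)],150); b=f([(72,315),(308,275)],12)
y=np.radians(7.9); M=np.array([[np.cos(y),np.sin(y)],[-np.sin(y),np.cos(y)]])
print("top c",c.mean(0),L(c[0],c[1]),L(c[3],c[2]),"b",b.mean(0),L(*b),"rel",M@(c.mean(0)-b.mean(0)))
b=g([(725,338),(430,226)],12); c=g([(675,312),(488,247)],0); ct=g([(681,160),(482,95)],150)
print("scene b",b.mean(0),L(*b),"c foot",c.mean(0),L(*c),"rel",M@(c.mean(0)-b.mean(0)),"ctop",ct.mean(0),L(*ct),M@(ct.mean(0)-b.mean(0)))
E
```

```text
top c [577.21073167 -25.69717619] 10.73892039867836 8.507313405081348 b [616.92461191 -19.99381615] 8.068181934811037 rel [-40.12086993  -0.19077585]
scene b [614.43907796 -18.32636592] 8.75826023093586 c foot [605.43807513 -20.52159438] 10.562835329435586 rel [-9.21730066 -0.93725582] ctop [613.29284442 -15.95706533] 10.80553474006453 [-0.80970772  2.5043582 ]
```

```bash
for i in 1; do python3 -m crank '0 -1.4 0 0.5 0 0 0;0 -1.4 0 0.5 0 0 0;0 -0.9 0 0.35 0 0 0;0 0 0 0 0 0 0'; python3 -m crank '0 -0.9 0 0.35 0 0 0;0 -0.9 0 0.35 0 0 0;0 0 0 0 0 0 0';python3 -m crank '0 -0.9 0 0.35 0 0 0;0 -0.9 0 0.35 0 0 0;0 0 0 0 0 0 0'; done
```

```text
time_s: 17.58
ee_pos: [526.2, -31.9, 43.2]
ee_rot: [179.7, 20.6, -172.2]
force: [-12.4, -5.4, 9.4]
gripper_width: 45.8
gripper_force: 6.6
time_s: 17.95
ee_pos: [526.4, -31.6, 42.8]
ee_rot: [179.7, 20.4, -172.2]
force: [-18.2, -7.7, 13.0]
gripper_width: 45.2
gripper_force: 9.5
time_s: 18.32
ee_pos: [526.5, -31.2, 42.2]
ee_rot: [179.6, 20.2, -172.2]
force: [-22.7, -9.0, 16.1]
gripper_width: 45.5
gripper_force: 11.9
```

The carton is firmly against the board's edge: the TCP stopped at x = 526 and the force rose. I'll back off and go high with a 30° lean.

```bash
python3 -m crank '0 2.5 0 -1 0 0 0;0 3 0 -1.1 0 0 0;0 5 0 -2 0 0 0;0 10 0 -4 0 0 0;0 10 0 -4 0 0 0;0 5 0 -2 0 0 0'
python3 plan.py 500 -35.5 133 180 30 188 6
```

```text
time_s: 19.08
ee_pos: [494.2, -36.6, 44.4]
ee_rot: [179.8, 20.8, -172.2]
force: [-0.8, -0.7, -0.0]
gripper_width: 45.6
gripper_force: 0.0
[ -6.2   0.1 -13.5] [ 0.  -1.5 -0. ]
[ -6.5   0.1 -13.3] [ 0.  -1.5 -0. ]
[ -6.9   0.1 -13.1] [ 0.  -1.5 -0. ]
[ -7.2   0.1 -12.9] [ 0.  -1.5 -0. ]
[ -7.6   0.1 -12.7] [ 0.  -1.5 -0. ]
[ -7.9   0.  -12.5] [ 0.  -1.5 -0. ]
```

```bash
python3 -m crank '0 -6 0 -13.5 0 -1.5 0;0 -6.5 0 -13.5 0 -1.5 0;0 -7 0 -13 0 -1.5 0;0 -7 0 -13 0 -1.5 0;0 -7.5 0 -13 0 -1.5 0;0 -8 0 -12.5 0 -1.5 0;0 0 0 0 0 0 0'
python3 - <<'E'
from h import *
s=env.state(); print(s["qpos"]); grab_frame("scene")
print([(q["point"],q["p"]) for q in models.search_frame("carton","scene")[:1]])
E
```

```text
time_s: 19.95
ee_pos: [500.9, -36.2, 134.5]
ee_rot: [179.8, 30.0, -172.2]
force: [0.3, -0.4, -0.5]
gripper_width: 45.6
gripper_force: 0.0
[ -11.73025424    6.58652028  128.34275485   30.98829857   19.18390266
 -136.61245034]
[([608.0, -1.7, 106.0], 0.59)]
```

```bash
python3 -m crank '0 -7 0 4 0 0 0;0 -7 0 4 0 0 0;0 -4 0 2.3 0 0 0;0 -4 0 2.3 0 0 0;0 -4 0 2.3 0 0 0;0 0 0 0 0 0 0'
python3 -m crank '0 -4 0 2.3 0 0 0;0 -4 0 2.3 0 0 0;0 -4 0 2.3 0 0 0;0 0 0 0 0 0 0'
```

```text
time_s: 20.8
ee_pos: [530.3, -31.7, 133.1]
ee_rot: [179.8, 29.8, -172.2]
force: [-1.4, -0.3, -0.6]
gripper_width: 45.8
gripper_force: 0.5
time_s: 21.3
ee_pos: [544.5, -30.0, 133.3]
ee_rot: [179.8, 29.8, -172.2]
force: [-1.3, -0.8, 0.1]
gripper_width: 45.3
gripper_force: 0.5
```

```bash
python3 -m crank '0 -4 0 2.3 0 0 0;0 -4 0 2.3 0 0 0;0 -4 0 2.3 0 0 0;0 0 0 0 0 0 0'
python3 -m crank '0 -3 0 1.7 0 0 0;0 -3 0 1.7 0 0 0;0 -3 0 1.7 0 0 0;0 0 0 0 0 0 0'
python3 - <<'E'
from h import *
b=grab_frame("scene"); cv2.imwrite("pics/s5.png",cv2.resize(b[190:350,260:420],None,fx=3.6,fy=3.6))
print([(q["point"],q["p"]) for q in models.search_frame("carton","scene")[:1]])
E
```

```text
time_s: 21.8
ee_pos: [558.1, -28.1, 133.2]
ee_rot: [179.8, 29.8, -172.2]
force: [-0.4, -1.1, -0.6]
gripper_width: 45.5
gripper_force: 0.3
time_s: 22.3
ee_pos: [568.3, -26.6, 133.2]
ee_rot: [179.8, 29.8, -172.2]
force: [-0.2, 0.2, -0.1]
gripper_width: 45.5
gripper_force: 0.1
[([632.3, -1.3, 144.8], 0.6)]
```

View pics/s5.png

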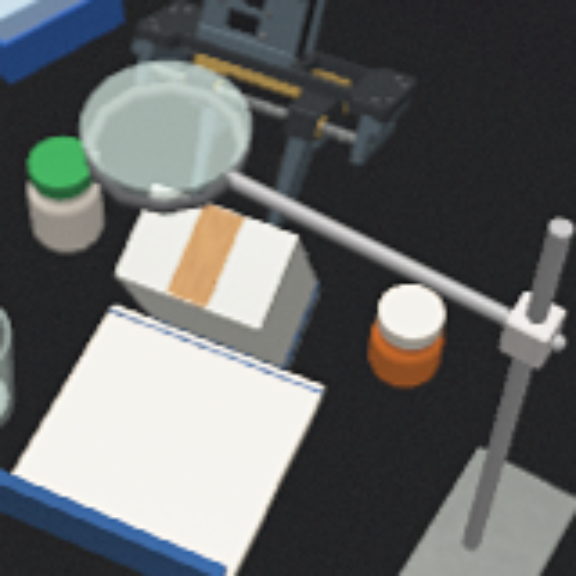

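The carton is tilted about 25° over the board's edge, square to it, with the push force near zero, so it is close to balance. A few more mm should do it.

```bash
python3 -m crank '0 -3 0 1.7 0 0 0;0 -3 0 1.7 0 0 0;0 -3 0 1.7 0 0 0;0 0 0 0 0 0 0;0 0 0 0 0 0 0'
python3 - <<'E'
from h import *
grab_frame("scene")
print([(q["point"],q["p"]) for n in("carton","window","carton_top") for q in models.search_frame(n,"scene")[:1]])
E
```

```text
time_s: 23.02
ee_pos: [578.1, -25.2, 133.2]
ee_rot: [179.8, 29.8, -172.3]
force: [0.1, -0.2, 0.6]
gripper_width: 45.6
gripper_force: 0.0
[([644.2, 2.6, 143.2], 0.92), ([640.0, 1.1, 146.9], 0.6), ([641.0, -0.2, 144.4], 0.6)]
```

```bash
python3 -m crank '0 0 0 0 0 0 0;0 0 0 0 0 0 0;0 0 0 0 0 0 0'
python3 - <<'E'
from h import *
b=grab_frame("scene"); cv2.imwrite("pics/s6.png",cv2.resize(b[190:350,260:420],None,fx=3.6,fy=3.6))
print([(q["point"],q["p"]) for n in("carton","window","carton_top") for q in models.search_frame(n,"scene")[:1]])
E
```

```text
time_s: 23.6
ee_pos: [578.2, -25.3, 133.3]
ee_rot: [179.8, 29.8, -172.3]
force: [-0.1, -0.5, -0.2]
gripper_width: 45.5
gripper_force: 0.0
[([671.8, -3.1, 80.7], 0.81), ([669.8, -3.6, 81.2], 0.65), ([666.9, -5.7, 87.7], 0.57)]
```

```bash
python3 -m crank '0 10 0 -6 0 0 0;0 15 0 -8.5 0 0 0;0 14 0 -8 0 0 0;0 0 0 0 0 0 0'
python3 - <<'E'
from h import *
C=cam("top");S=cam("scene")
a=grab_frame("top")
print([(q["point"],q["p"]) for n in("carton","window","carton_top") for q in models.search_frame(n,"top")[:1]])
b=cv2.imread("pics/s6.png")
A=cv2.resize(a[160:280,270:370],(480,576),interpolation=cv2.INTER_CUBIC)
cv2.imwrite("pics/ab2.png",cv2.resize(np.hstack([A,b]),(800,436)))
E
python3 plan.py 535 -31 46 180 30 188 6
```

```text
time_s: 24.3
ee_pos: [531.8, -31.6, 133.3]
ee_rot: [179.8, 29.8, -172.3]
force: [0.8, -0.6, -0.8]
gripper_width: 45.7
gripper_force: 0.0
[([616.6, -3.5, 81.7], 0.56), ([610.3, -6.8, 80.2], 0.57), ([613.4, -0.7, 82.3], 0.68)]
[ 7.2  0.  12.8] [ 0. -0. -0.]
[ 7.2  0.  12.8] [ 0. -0. -0.]
[ 7.2  0.  12.8] [ 0. -0. -0.]
[ 7.2  0.1 12.8] [ 0. -0. -0.]
[ 7.2  0.1 12.8] [ 0. -0. -0.]
[ 7.2  0.1 12.8] [ 0. -0. -0.]
```

View pics/ab2.png

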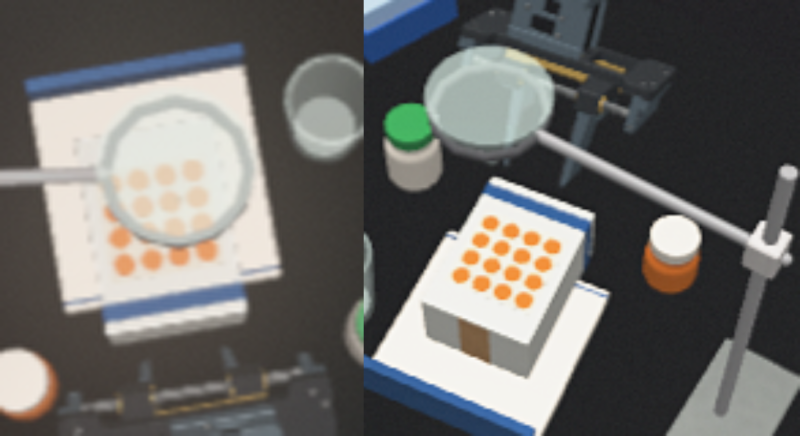

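The carton lies on the board with the caps up and the blue foot band towards the robot; the caps run from (490,223) to (524,300) in the scene crop. I'll measure its lateral offset and yaw from the cap blobs.

```bash
cat > caps.py <<'E'
from h import *
S=cam("scene"); b=grab_frame("scene"); hsv=cv2.cvtColor(b,cv2.COLOR_BGR2HSV)
big=cv2.resize(hsv[235:325,290:390],None,fx=6,fy=6,interpolation=cv2.INTER_CUBIC)
m=cv2.inRange(big,(5,130,150),(22,255,255)); m[:, :]=m
n,_,st,ce=cv2.connectedComponentsWithStats(m)
P=[ce[i] for i in range(1,n) if 150<st[i,4]<900]; print(n,[tuple(st[i,4:5]) for i in range(1,n)])
W=unproj(S,(np.array(P)+.5)/6-.5+[290,235],80)[:,:2]
y=np.radians(7.9); M=np.array([[np.cos(y),np.sin(y)],[-np.sin(y),np.cos(y)]])
B=(W-[614.5,-18.0])@M.T   # board frame, scene-camera estimate of the board
print(len(B),"mean",B.mean(0)); print(np.round(B[np.lexsort((B[:,1],np.round(B[:,0]/20)))],1).tolist())
(c,sz,a)=cv2.minAreaRect(B.astype(np.float32)); print(c,sz,a)
E
python3 caps.py; python3 -m crank '0 7 0 12.8 0 0 0;0 7 0 12.8 0 0 0;0 7 0 12.8 0 0 0;0 7 0 12.8 0 0 0;0 7 0 12.8 0 0 0;0 7 0 12.8 0 0 0;0 0 0 0 0 0 0'
```

```text
20 [(np.int32(786),), (np.int32(824),), (np.int32(818),), (np.int32(795),), (np.int32(802),), (np.int32(826),), (np.int32(2926),), (np.int32(860),), (np.int32(830),), (np.int32(887),), (np.int32(870),), (np.int32(883),), (np.int32(883),), (np.int32(890),), (np.int32(913),), (np.int32(933),), (np.int32(17),), (np.int32(109),), (np.int32(944),)]
13 mean [38.20334061 -3.26674742]
[[14.6, -32.1], [14.6, -11.4], [14.4, 9.4], [14.2, 30.0], [35.3, -31.9], [35.1, -11.3], [35.1, 9.5], [34.8, 30.3], [55.8, -31.8], [55.6, -11.2], [55.5, 9.6], [55.4, 30.4], [76.3, -31.7]]
(45.21179962158203, -0.8104534149169922) (61.68989181518555, 62.260868072509766) 0.3723078966140747
time_s: 25.42
ee_pos: [540.2, -23.4, 60.4]
ee_rot: [-179.4, 28.1, -172.4]
force: [-0.2, -0.6, 0.5]
gripper_width: 45.5
gripper_force: 0.0
```

```bash
python3 -m crank '0 6 -3 0 0 1.2 0;0 6 -3 0 -0.5 1.2 0;0 0 -1 0 -0.5 1.3 0;0 0 0 0 0 1.3 0;0 0 0 0 0 0 0'; python3 plan.py 535 -30 44 180 23 188 3; python3 -c "
from h import *
print(env.state()['qpos'])"
```

```text
time_s: 26.05
ee_pos: [531.3, -32.3, 56.3]
ee_rot: [179.7, 23.3, -172.5]
force: [0.4, -0.2, -0.7]
gripper_width: 45.2
gripper_force: 0.0
[0.4 0.6 4.3] [ 0.   0.1 -0.1]
[0.4 0.6 4.3] [ 0.   0.1 -0.1]
[0.4 0.6 4.3] [ 0.   0.1 -0.1]
[  -8.80305653   17.61064827  125.81969759   25.59249449   15.67851886
 -129.83912611]
```

```bash
python3 -m crank '0 1 1 6 0 0 0;0 1 1 6 0 0 0;0 -4 0 2 0 0 0;0 -7 0 3 0 0 0;0 -6 0 2.6 0 0 0;0 0 0 0 0 0 0'
python3 -m crank '0 -4 0 1.7 0 0 0;0 -4 0 1.7 0 0 0;0 -4 0 1.7 0 0 0;0 -4 0 1.7 0 0 0;0 0 0 0 0 0 0'
```

```text
time_s: 26.8
ee_pos: [552.5, -27.2, 43.8]
ee_rot: [179.6, 23.3, -172.5]
force: [-0.6, 0.4, 0.3]
gripper_width: 45.6
gripper_force: 0.0
time_s: 27.42
ee_pos: [569.1, -24.9, 43.5]
ee_rot: [179.6, 23.2, -172.5]
force: [-0.9, 0.6, -0.2]
gripper_width: 45.7
gripper_force: 0.4
```

```bash
python3 caps.py; python3 -c "
from h import *
print(env.state()['qpos'])"
```

```text
31 [(np.int32(426),), (np.int32(1),), (np.int32(17),), (np.int32(1),), (np.int32(14),), (np.int32(6),), (np.int32(1),), (np.int32(13),), (np.int32(92),), (np.int32(88),), (np.int32(806),), (np.int32(819),), (np.int32(833),), (np.int32(825),), (np.int32(2942),), (np.int32(841),), (np.int32(839),), (np.int32(874),), (np.int32(859),), (np.int32(907),), (np.int32(882),), (np.int32(885),), (np.int32(873),), (np.int32(916),), (np.int32(955),), (np.int32(14),), (np.int32(52),), (np.int32(50),), (np.int32(939),), (np.int32(946),)]
12 mean [30.94548018 -7.08181044]
[[-135.5, 23.5], [23.7, -32.3], [23.8, -11.6], [23.6, 8.9], [23.9, 29.7], [44.2, -32.6], [44.1, -11.6], [44.2, 8.9], [64.8, -32.4], [64.6, -11.8], [64.8, 8.8], [85.2, -32.6]]
(-18.80590057373047, 13.63275146484375) (58.577362060546875, 226.8627166748047) 70.68265533447266
[  -7.11655091   21.37148449  121.95645178   23.38224521   15.43058118
 -126.09795485]
```

```bash
python3 -m crank '0 -4 0.2 1.7 0 0 0;0 -4 0.2 1.7 0 0 0;0 -4 0.2 1.7 0 0 0;0 -4 0.2 1.7 0 0 0;0 -4 0.2 1.7 0 0 0;0 -4 0.2 1.7 0 0 0;0 -4 0.2 1.7 0 0 0;0 0 0 0 0 0 0'; sed -i 's/<900/<1000/; s/^print(len/W=W[W[:,0]>600];B=B[B[:,0]>0]\nprint(len/' caps.py; python3 caps.py | tail -3
```

```text
time_s: 28.48
ee_pos: [599.6, -19.5, 43.9]
ee_rot: [179.7, 23.3, -172.5]
force: [-0.0, 0.4, -1.2]
gripper_width: 45.9
gripper_force: 0.2
14 mean [81.15621915 -0.43869654]
[[54.7, -31.5], [54.8, -10.7], [55.0, 9.9], [54.9, 30.8], [75.3, -31.4], [75.3, -10.9], [75.4, 9.9], [75.3, 30.7], [95.3, -31.1], [95.9, -10.9], [96.0, 10.0], [95.9, 30.6], [116.1, -11.0], [116.4, 9.7]]
(85.57087707519531, -0.475799560546875) (62.32506561279297, 61.531551361083984) 89.7695083618164
```

```bash
python3 -m crank '0 -4 0.1 1.7 0 0 0;0 -4 0.1 1.7 0 0 0;0 -2 0 0.85 0 0 0;0 0 0 0 0 0 0'; python3 -m crank '0 -1.4 0 0.6 0 0 0;0 -1.4 0 0.6 0 0 0;0 0 0 0 0 0 0';  python3 -m crank '0 -1 0 0.4 0 0 0;0 -1 0 0.4 0 0 0;0 0 0 0 0 0 0'; python3 caps.py | tail -3
```

```text
time_s: 29.02
ee_pos: [609.9, -17.9, 43.8]
ee_rot: [179.6, 23.2, -172.5]
force: [-2.6, 0.1, 1.3]
gripper_width: 45.3
gripper_force: 0.9
time_s: 29.4
ee_pos: [612.0, -17.5, 43.6]
ee_rot: [179.6, 23.1, -172.5]
force: [-6.2, -1.8, 4.0]
gripper_width: 45.7
gripper_force: 2.9
time_s: 29.78
ee_pos: [612.3, -17.2, 43.2]
ee_rot: [179.6, 23.0, -172.5]
force: [-11.3, -3.1, 9.1]
gripper_width: 45.5
gripper_force: 5.9
12 mean [87.10740843  0.08896056]
[[66.5, -31.2], [66.8, -10.5], [66.7, 10.2], [66.8, 31.0], [87.1, -31.1], [87.3, -10.5], [87.3, 10.2], [87.3, 31.0], [106.0, -28.5], [107.8, -10.7], [107.9, 10.3], [107.8, 30.8]]
(87.26380920410156, -0.09980392456054688) (62.27350616455078, 41.201515197753906) 89.76805877685547
```

```bash
python3 -m crank '0 -1 0 0.4 0 0 0;0 -1 0 0.4 0 0 0;0 0 0 0 0 0 0'; python3 -m crank '0 3 0 -1.3 0 0 0;0 3 0 -1.3 0 0 0;0 10 0 -4 0 0 0;0 15 0 -6 0 0 0;0 15 0 -6 0 0 0;0 15 0 -20 0 0 0;0 0 0 -30 0 0 0;0 0 0 0 0 0 0'
python3 caps.py | tail -3; python3 - <<'E'
from h import *
a=grab_frame("top")
for n in ["bottle","tipbox","jar","pot","beaker","flask","funnel_tip"]: 
    grab_frame("scene"); p=models.search_frame(n,"scene")[:1]; print(n,[np.round(q["point"]) for q in p])
E
```

```text
time_s: 30.2
ee_pos: [612.5, -17.0, 42.9]
ee_rot: [179.5, 22.8, -172.5]
force: [-18.3, -5.9, 12.5]
gripper_width: 45.5
gripper_force: 9.1
time_s: 31.2
ee_pos: [535.3, -28.5, 84.9]
ee_rot: [179.7, 23.5, -172.5]
force: [0.1, -0.0, 0.3]
gripper_width: 45.6
gripper_force: 0.0
11 mean [85.22189953 -2.72878109]
[[66.5, -31.1], [66.8, -10.5], [66.7, 10.2], [66.8, 31.0], [87.1, -31.2], [87.3, -10.5], [87.4, 10.1], [87.2, 31.0], [106.0, -28.5], [107.8, -10.6], [107.9, 10.2]]
(87.25589752197266, -0.10715675354003906) (62.24187469482422, 41.20024108886719) 89.78032684326172
bottle [array([418., 309., 107.])]
tipbox [array([ 432., -308.,   73.])]
jar [array([ 594., -168.,   59.])]
pot [array([553., 100.,  58.])]
beaker [array([ 744., -147.,   59.])]
flask [array([ 581., -381.,   57.])]
funnel_tip [array([659., 192., 278.])]
```

The carton stayed seated with zero lateral error and its yaw within 0.3°. The bystanders are where they started and the gripper touches nothing.

```bash
python3 -c "
from workcell import env
print(env.job_done())"
```

```text
the job is handed in; nothing more can be done
None
```

I handed the job in at about 32 s of the 67 s allowed. The bottle stands upright in the yellow tray, and the carton lies caps-up on the board's middle (about 0.1 mm off, yaw within 0.3°), pushed until it stalled against the blue backstop. Nothing else shows as moved in the final camera check.

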